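# Fit the switch handle and hold the switch up to the inspection camera

## Robot

A 7-joint arm with a two-finger parallel gripper is mounted at the origin on the work surface. World frame = base frame: x ahead of the robot, y to its left, z up, the work surface at z = 0. Lengths are in m, angles in degrees, forces in N, time in s.
With the tool pointing down it reaches from about 0.425 to 0.875 m from the base axis. Payload 4.7 kg.
Tool frame: the origin (TCP) lies between the finger pads; the fingertips stand 8 mm ahead of it and the grasp point (between the pads) lies 11 mm behind it (env.tip_extent is the distance from the TCP to the fingertips, in m); z points along the fingers, y is the line along which they close (so a half turn about z gives the same grasp; the last joint's range is limited). The gripper opens to 87 mm and grips with 3 to 60 N. Pads are 19 mm wide; open, the fingers measure 117 mm over their backs; the gripper's body (75 mm by 190 mm) begins 51 mm behind the grasp point.
Start: joints at [66.813, 18.392, -4.016, 83.108, 1.295, 78.541, -3.26], TCP at [0.264, -0.594, 0.231] pointing down, gripper open.
Joint ranges: [-163.93, 163.93], [-17.29, 119.83], [-79.2, 71.16], [3.27, 140.29], [-89.18, 269.18], [5.43, 117.66], [-154.24, 154.24]. Speed limits (degrees/s): [147.25, 147.25, 180, 180, 180, 180, 180].

## Interface

Orientations are given as [roll, pitch, yaw] about the fixed x, y, z axes, in that order (R = Rz(yaw) Ry(pitch) Rx(roll)).
In Python, from cell import sensors, vision, workorder, env gives the robot as it stands.
- The arm moves only by the tool drive_tool, never from a script. Its argument "moves" is a list of rows, each an object of numbers: "x", "y", "z": the shift along the tool's x, y, z in mm; "rx", "ry", "rz": the turn, a rotation vector about the tool's x, y, z in rad; "fingers": the closure, from -1 (fully open) to 1 (shut). In form: [{"x": .., "y": .., "z": .., "rx": .., "ry": .., "rz": .., "fingers": ..}, ...]. A call has 1 to 20 rows; each row is the pose to reach, as a shift and turn from the pose commanded when the call began, along the tool's axes at that moment; what a row does not reach only later rows make up. A row lasts 1/8 s, in which the tool goes at most 62.5 mm and 10.7 degrees, less where a joint would pass 70% of its speed; a pose out of reach is approached as far as the arm can. A call with a gripper value outside its range is refused whole. The fingers move at their own pace and stop on an object; "force" is the grip in N (left out, the last holds). Time passes only in rows, so rows that repeat a pose let the fingers close. It gives the time, the measured TCP pose, the force, the opening and the grip force at its end, in the units of the state.
- sensors.get_obs(): the state, without advancing time (a new reading comes with each control period).
- vision.read_camera(name): name is "scene" or "top" or "wrist"; returns a dict with "image" (400x640x3 uint8, red, green, blue), "fx", "fy", "cx", "cy" (pixels), "R" (3x3) and "t" (3): a world point X has camera coordinates R X + t. Camera axes: x right, y down, z forward; pixel columns grow to the right and rows downward; lengths in m; the calibration is good to about 2 mm. A picture is of the moment at which its call begins. There is no depth.
- workorder.sign_off(): hands the job in; it is judged then, once.
The state is a dict: "time_s": time; "qpos": joint angles; "joint_velocities": joint speeds; "effort": joint torques, N m; "tool_pos": TCP position; "tool_rot": TCP orientation; "force": force on the tool from outside, world axes, zero at the start; "wrist_torque": the same for the moment, N m; "grip_width": finger opening in m; "grasp_force": force on a finger pad.
Only numpy, scipy, OpenCV 4.12 (cv2) and the standard library are available. Lean on these libraries where they do the work, as an engineer would, in place of code of your own. Each camera call takes 0.05 s, during which the arm holds its last target. There are 200 camera calls.

## Task

Press the square-bored bar handle fully down onto the square shaft of the rotary switch standing in its aluminium nest, with the bar running along the switch's long sides. Then grip the switch by its body, take it out and hold it in the air with its underside square to the inspection camera's lens, centred about 100 mm in front of it, long sides in line with the long sides of the camera's white light panel, the handle still fully home. Do not touch the camera, leave the other things where they lie, and finish while still holding the switch there.

Things in the scene. Friction and masses are not known exactly. Their poses are not given: they have to be found in the camera images.
- switch: Loose rotary switch, 0.16 kg: grey block with dark steel top plate, 52 (x, long side) x 40 (y) x 44 mm high, upright in the nest; from the middle of its top a 10 x 10 mm square brass shaft rises 16 mm more, flats parallel to the block's sides. Origin: centre of the underside; z up along the shaft.
- knob: Loose black bar handle, 0.04 kg, upright on the mat: 36 x 36 x 18 mm base with a centred square bore open below (11.5 mm wide, 18 deep, sides parallel to the base's); on top a bar to grip, 36 long (x) x 14 wide (y) x 18 mm high; 36 mm in all. Origin: centre of the underside; z up, x along the bar; a half turn is the same. Fully home its origin is 44 mm above the switch's (on its top plate).
- nest: Fixed aluminium nest on the mat, 64 (x) x 52 (y) x 12 mm high, with a 7 mm deep pocket holding the foot of the switch with 1 mm play: the switch stands 5 mm above the nest's origin, 37 mm of its body clear above the rim; it lifts straight out. Origin: centre of the underside, on the mat (z = 3 mm); x along the long side.
- camera: Fixed camera head on a post with a 90 mm round foot; lens 125 mm above the table, looking up and leaning back 30 degrees towards the robot. Front face: white light panel 90 (x, up the slope) x 50 mm (y, level), lens in its middle; 40 x 40 x 50 mm housing behind. Origin: lens centre; z out along the line of sight. Wanted: switch z along camera z, switch x along camera x (either way).
- view (a point): The point on the camera's line of sight, 100 mm out from the lens, where the centre of the switch's underside must be held; axes as the camera's.
- round_knob: Bystander: round aluminium knob, 42 mm across, 24 mm high, solid, on the mat; it may have changed places with the bar handle. Origin: centre of the underside.
- cover: Bystander: flat black battery cover, 45 (x) x 92 (y) x 5 mm, on the mat. Origin: centre of the underside.
- device: Bystander: upright silver handheld device, 30 (x) x 58 (y) x 88 mm, with a black cap to 106 mm. Origin: centre of the underside.
- housing: Bystander: open black housing, 54 (x) x 92 (y) x 28 mm. Origin: centre of the underside.
- contact_ring: Bystander: brass ring 22 mm across, 4 mm thick, beyond the nest. Origin: centre of the underside.
- spudger: Bystander: thin steel prying tool, 170 mm long (x), 5 mm thick. Origin: its middle, underside.
- screwdriver: Bystander: small black screwdriver, 155 mm long (x), 13 mm thick. Origin: near its middle, underside.

How it is judged (in metres and radians):
On the way, in this order (a step that is already met when the one before it is completed fails the run):
1. the bar handle is fully down on the shaft, bar along the switch's long sides, while the switch stands in the nest (z of knob in the frame of switch between 0.041 and 0.047 m and x of knob in the frame of switch between -0.003 and 0.003 m and y of knob in the frame of switch between -0.003 and 0.003 m and angle between the z axis of knob and the z axis of switch, either way round below 0.15 rad and angle between the x axis of knob and the x axis of switch, either way round below 0.3 rad and distance between switch and nest below 0.012 m), for 0.2 s.
2. the switch is lifted out of the nest with the handle on it (z of knob in the frame of switch between 0.041 and 0.047 m and x of knob in the frame of switch between -0.003 and 0.003 m and y of knob in the frame of switch between -0.003 and 0.003 m and angle between the z axis of knob and the z axis of switch, either way round below 0.15 rad and angle between the x axis of knob and the x axis of switch, either way round below 0.3 rad and height (world z) of switch above 0.06 m), for 0.1 s.
At the end, for the whole second after the job is handed in: Fingers hold the switch still by its body, clear of nest and camera: underside centre within 18 mm of the view point, its axis within 10 and long side within 11 degrees of the camera's; handle fully home (3 mm in height and centring, 17 degrees) (z of knob in the frame of switch between 0.041 and 0.047 m and x of knob in the frame of switch between -0.003 and 0.003 m and y of knob in the frame of switch between -0.003 and 0.003 m and angle between the z axis of knob and the z axis of switch, either way round below 0.15 rad and angle between the x axis of knob and the x axis of switch, either way round below 0.3 rad and distance between switch and view below 0.018 m and angle between the z axis of switch and the z axis of camera, either way round below 0.17 rad and angle between switch's own z axis and vertical below 0.9 rad and angle between the x axis of switch and the x axis of camera, either way round below 0.2 rad and contact force between the fingers and switch above 1 N and contact force between switch and camera below 0.05 N and contact force between switch and nest below 0.05 N and linear speed of switch below 0.03 m/s); the arm keeps its last pose, push and grip.
It fails at once if the camera is touched (over 1 N) (contact force between any of the fingers, the arm, switch, knob and camera above 1 N).
It fails at once if another thing on the mat is moved by more than 25 mm (distance of any of round_knob, cover, device, housing, contact_ring, spudger, screwdriver from where it was at the start of the episode above 0.025 m).
It also fails if it takes over 59 s, if anything falls off the work surface, if the arm or the gripper's body presses on something with over 40 N, if the wrist force passes 120 N, or if a joint passes its speed limit or range.

## Working session

There is one attempt and no reset: what is moved stays moved. The work goes in short steps, Python scripts to look and compute and a tool call to move; the robot and the scene stay as the last step left them, time stands still between calls to the robot, and variables do not carry over. Pictures are saved under pics/ and viewed, at most 10 in all, crops included, and the job is handed in when it is done.

Besides the shell and the picture viewer there is one more tool, called after "Request:" as name([rows], argument=value, ...), one row to a line, values as JSON. drive_tool: Moves the arm, as the interface text tells. Its arguments: {"type":"object","properties":{"moves":{"type":"array"},"force":{"type":"number"}},"required":["moves"]}

```bash
ls; mkdir -p pics; python3 - <<'E'
from cell import sensors, vision, env
import cv2,pickle,numpy as np
d={}
for n in("scene","top","wrist"):
    d[n]=vision.read_camera(n); cv2.imwrite(f"pics/{n}0.png",d[n]["image"][:,:,::-1])
    print(n,d[n]["fx"],d[n]["cx"],d[n]["cy"],np.round(-d[n]["R"].T@d[n]["t"],3),np.round(d[n]["R"],2).tolist())
pickle.dump(d,open("c0.pkl","wb"))
o=sensors.get_obs();print(o)
E
```

```text
pics
scene 372.52481854945313 308.7665134298864 196.45318595195235 [ 1.172 -0.009  0.646] [[0.1, 0.99, 0.02], [0.62, -0.05, -0.79], [-0.78, 0.09, -0.62]]
top 411.15952216382203 316.65073468212677 198.07351928530397 [0.387 0.068 1.1  ] [[-0.0, -1.0, 0.02], [-0.98, -0.0, -0.18], [0.18, -0.02, -0.98]]
wrist 358.7122485759649 323.1524312027886 204.66386988681137 [ 0.339 -0.562  0.383] [[0.41, -0.91, -0.0], [-0.87, -0.39, 0.29], [-0.27, -0.12, -0.96]]
{'time_s': 0.15, 'qpos': array([66.8123187 , 18.43163172, -4.01587969, 83.15612293,  1.29492353,
       78.54102581, -3.26007439]), 'joint_velocities': array([ 0.08424072, -0.11897808, -0.09385956, -0.21931849,  0.06878446,
       -0.03591407, -0.00320143]), 'effort': array([-4.46473314e-04, -4.91795504e+01, -4.04731035e-01, -3.12878287e+01,
       -6.38330542e-02,  4.04042169e-02,  1.40004713e-04]), 'tool_pos': array([ 0.26413726, -0.59348902,  0.22971027]), 'tool_rot': array([-1.79916430e+02,  4.71427858e-03,  2.39972588e+01]), 'force': array([0.04821327, 0.04201831, 0.7250187 ]), 'wrist_torque': array([ 0.06755174, -0.01562544,  0.02229452]), 'grasp_force': 0.0, 'grip_width': 0.08694035967145959}
```

View pics/top0.png

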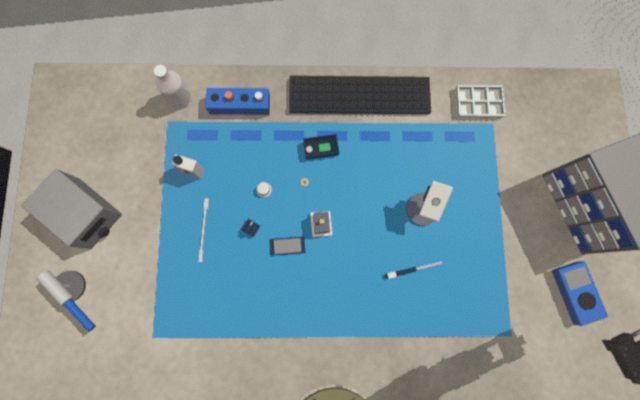

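View pics/scene0.png

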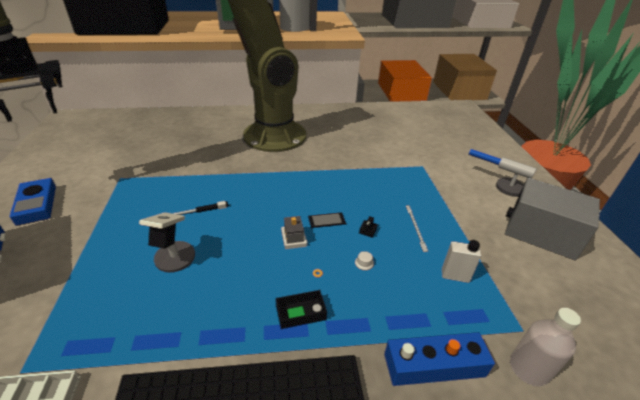

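The top view shows the knob at (251,228), the switch in the nest at (321,223), the camera panel at (435,202) and its foot at (422,210). The round knob is at (263,189). I'll enlarge these areas.

```bash
cat > h.py <<'E'
import numpy as np,cv2,pickle
from scipy.spatial.transform import Rotation as Ro
def pix2w(c,u,v,z):
    d=c["R"].T@np.array([(u-c["cx"])/c["fx"],(v-c["cy"])/c["fy"],1]); o=-c["R"].T@c["t"]
    return o+d*(z-o[2])/d[2]
def proj(c,X):
    p=c["R"]@np.asarray(X)+c["t"]; return np.array([c["fx"]*p[0]/p[2]+c["cx"],c["fy"]*p[1]/p[2]+c["cy"]])
def crop(c,u0,v0,w,h,k): 
    return cv2.resize(np.ascontiguousarray(c["image"][v0:v0+h,u0:u0+w,::-1]),None,fx=k,fy=k,interpolation=cv2.INTER_CUBIC)
def tool(o): return np.array(o["tool_pos"]),Ro.from_euler("xyz",o["tool_rot"],degrees=True)
def goal(o,P,R):
    p,r=tool(o); return np.round(r.inv().apply(np.array(P)-p)*1000,1),np.round((r.inv()*R).as_rotvec(),4)
E
python3 - <<'E'
from h import *
d=pickle.load(open("c0.pkl","rb"));T=d["top"];S=d["scene"]
a=np.hstack([crop(T,225,190,40,60,7)[:,:,:],crop(T,300,200,40,60,7)])
b=crop(T,395,170,70,60,7)
img=np.zeros((560,800,3),np.uint8)
for (c,u,v,w,h,k,x,y) in [(T,230,205,40,40,6,0,0),(T,300,203,40,40,6,250,0),(T,395,170,65,62,4.5,500,0),(S,130,200,80,75,3.5,0,285),(S,275,205,40,50,5,290,285),(S,350,210,40,50,5,500,285)]:
    q=crop(c,u,v,w,h,k); img[y:y+q.shape[0],x:x+q.shape[1]]=q[:560-y,:800-x]
cv2.imwrite("pics/z0.png",img)
print("knob",pix2w(T,251,228,.03),"switch",pix2w(T,321,222,.06),"foot",pix2w(T,422,210,.01),"panel",pix2w(T,435,202,.125))
E
```

```text
knob [0.50639374 0.21417152 0.03      ] switch [0.51840417 0.03284803 0.06      ] foot [ 0.55741091 -0.24160886  0.01      ] panel [ 0.55910983 -0.24163989  0.125     ]
```

View pics/z0.png

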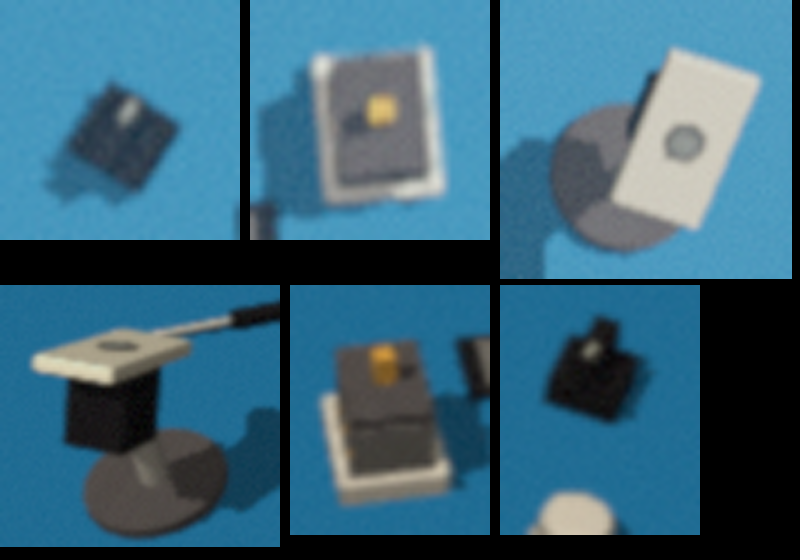

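The crops show the camera panel's corners and lens clearly. The switch's long side runs roughly along world x, and the knob is turned about 35° on the mat. I'll fit the camera pose from both views and compute the look-from-above moves.

```bash
cat > fitcam.py <<'E'
from h import *
from scipy.optimize import least_squares
d=pickle.load(open("c0.pkl","rb"));T=d["top"];S=d["scene"]
f=lambda p,u,v,k,x,y:[(p[0]-x+.5)/k-.5+u,(p[1]-y+.5)/k-.5+v]
tp=[f(p,395,170,4.5,500,0) for p in[(672,47),(762,77),(700,230),(612,202)]]
sc=[f(p,130,200,3.5,0,285) for p in[(33,357),(112,375),(190,346),(120,328)]]
lens=f((684,144),395,170,4.5,500,0); sl=f((119,346),130,200,3.5,0,285)
def frame(az,tilt): # z leans towards -radial
    x=np.array([np.cos(az)*np.cos(tilt),np.sin(az)*np.cos(tilt),np.sin(tilt)]); z=np.array([-np.sin(tilt)*np.cos(az),-np.sin(tilt)*np.sin(az),np.cos(tilt)])
    return np.c_[x,np.cross(z,x),z]
def corners(s):
    F=frame(s[3],s[4]); return [np.array(s[:3])+F@np.array([a*.045,b*.025,0]) for a,b in[(1,1),(1,-1),(-1,-1),(-1,1)]]
def res(s):
    c=corners(s); r=[]
    for i in range(4): r.append(proj(T,c[i])-tp[i])
    P=np.array([proj(S,x) for x in c]); 
    for q in sc: r.append(P[np.argmin(((P-q)**2).sum(1))]-q)
    r.append(proj(T,s[:3])-lens); r.append(proj(S,s[:3])-sl)
    return np.concatenate(r)
if __name__=="__main__":
  for t in(.52,-.52):
    s=least_squares(lambda q:res([*q[:2],.125,q[2],t]),[.559,-.241,-.4]);print(t,s.x,s.cost)
  s=least_squares(res,[.559,-.241,.125,-.4,.3]);print(s.x,s.cost)
  from cell import sensors
  o=sensors.get_obs()
  print(goal(o,[.47,.205,.2],Ro.from_euler("xyz",[180,0,24],degrees=True)), goal(o,[.47,.205,.2],Ro.from_euler("xyz",[180,0,0],degrees=True)))
E
python3 fitcam.py
```

```text
0.52 [ 0.5624603  -0.2432274  -0.31276958] 4.302188445200975
-0.52 [ 0.56181756 -0.24389229 -0.607643  ] 528.4669642376764
[ 0.56193731 -0.24364886  0.12344574 -0.31444746  0.51092622] 3.519553719078925
(array([ 512.8, -645.7,   30.6]), array([-0.0015,  0.0001, -0.    ])) (array([ 512.8, -645.7,   30.6]), array([-1.400e-03,  4.000e-04,  4.188e-01]))
```

The fit is consistent (tilt free-fits to 29.3°, height to 123 mm, sub-pixel residuals): lens at (0.562, -0.243, 0.125), azimuth about -18°. Next I'll move over the knob.

Request:
drive_tool([
  {"x":257,"y":-320,"z":0},
  {"x":257,"y":-320,"z":0},
  {"x":257,"y":-320,"z":0},
  {"x":257,"y":-320,"z":0},
  {"x":257,"y":-320,"z":0},
  {"x":257,"y":-320,"z":0},
  {"x":513,"y":-646,"z":10},
  {"x":513,"y":-646,"z":10},
  {"x":513,"y":-646,"z":10},
  {"x":513,"y":-646,"z":10},
  {"x":513,"y":-646,"z":10},
  {"x":513,"y":-646,"z":10},
  {"x":513,"y":-646,"z":10},
  {"x":513,"y":-646,"z":10},
  {"x":513,"y":-646,"z":10},
  {"x":513,"y":-646,"z":10},
])

```text
invalid input at $.moves[0]: expected keys x, y, z, rx, ry, rz, fingers
```

```bash
python3 - <<'E'
from h import *
from cell import vision,sensors
o=sensors.get_obs();print(o["tool_pos"],o["tool_rot"],o["qpos"])
c=vision.read_camera("wrist");pickle.dump(c,open("w1.pkl","wb"))
u,v=map(int,proj(c,[.506,.214,.02]));print(u,v)
u0,v0=min(max(u-70,0),500),min(max(v-60,0),280)
print(u0,v0);cv2.imwrite("pics/w1.png",crop(c,u0,v0,140,120,5))
E
```

```text
[ 0.26413726 -0.59348902  0.22971027] [-1.79916430e+02  4.71427858e-03  2.39972588e+01] [66.8123187  18.43163172 -4.01587969 83.15612293  1.29492353 78.54102581
 -3.26007439]
-763 -736
0 0
```

View pics/w1.png

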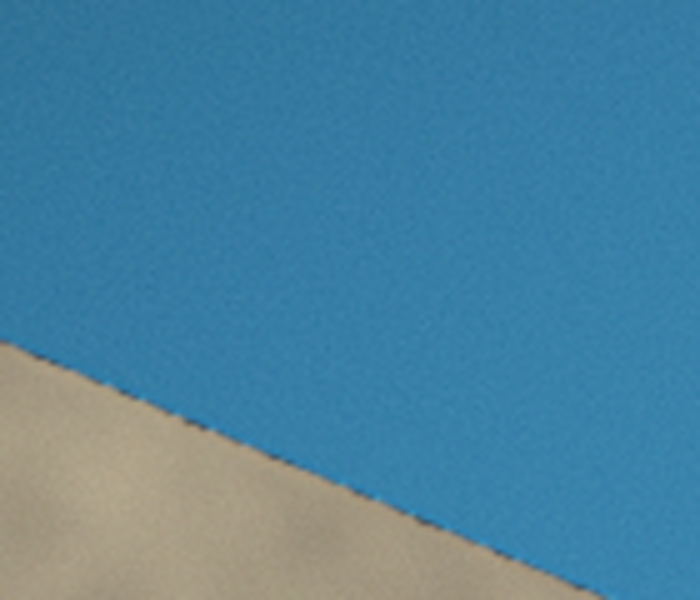

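The move was refused because every key is required, so that picture shows only the mat edge. I'll resend it with all keys.

Request:
drive_tool([
  {"x":257,"y":-320,"z":0,"rx":0,"ry":0,"rz":0,"fingers":-1},
  {"x":257,"y":-320,"z":0,"rx":0,"ry":0,"rz":0,"fingers":-1},
  {"x":257,"y":-320,"z":0,"rx":0,"ry":0,"rz":0,"fingers":-1},
  {"x":257,"y":-320,"z":0,"rx":0,"ry":0,"rz":0,"fingers":-1},
  {"x":257,"y":-320,"z":0,"rx":0,"ry":0,"rz":0,"fingers":-1},
  {"x":257,"y":-320,"z":0,"rx":0,"ry":0,"rz":0,"fingers":-1},
  {"x":513,"y":-646,"z":10,"rx":0,"ry":0,"rz":0,"fingers":-1},
  {"x":513,"y":-646,"z":10,"rx":0,"ry":0,"rz":0,"fingers":-1},
  {"x":513,"y":-646,"z":10,"rx":0,"ry":0,"rz":0,"fingers":-1},
  {"x":513,"y":-646,"z":10,"rx":0,"ry":0,"rz":0,"fingers":-1},
  {"x":513,"y":-646,"z":10,"rx":0,"ry":0,"rz":0,"fingers":-1},
  {"x":513,"y":-646,"z":10,"rx":0,"ry":0,"rz":0,"fingers":-1},
  {"x":513,"y":-646,"z":10,"rx":0,"ry":0,"rz":0,"fingers":-1},
  {"x":513,"y":-646,"z":10,"rx":0,"ry":0,"rz":0,"fingers":-1},
  {"x":513,"y":-646,"z":10,"rx":0,"ry":0,"rz":0,"fingers":-1},
])

```text
time_s: 2.08
tool_pos: [0.4698, 0.2062, 0.2202]
tool_rot: [-179.9, 0.0, 24.2]
force: [-0.7, -0.4, -0.3]
grip_width: 0.0868
grasp_force: 0.0
```

```bash
python3 - <<'E'
from h import *
from cell import vision,sensors
c=vision.read_camera("wrist");pickle.dump(c,open("w1.pkl","wb"))
o=sensors.get_obs();print(o["time_s"],o["tool_pos"],o["tool_rot"],o["qpos"])
u,v=map(int,proj(c,[.506,.214,.02]));print(u,v)
u0,v0=min(max(u-70,0),500),min(max(v-60,0),280)
print(u0,v0);cv2.imwrite("pics/w2.png",crop(c,u0,v0,140,120,5))
E
```

```text
2.125 [0.46999576 0.20467101 0.22017349] [-1.79995743e+02  5.95145587e-02  2.40332544e+01] [ 27.78993284   6.32017651 -57.10126436 101.60176123   5.47914004
  75.08011225 -96.53878118]
329 143
259 83
```

View pics/w2.png

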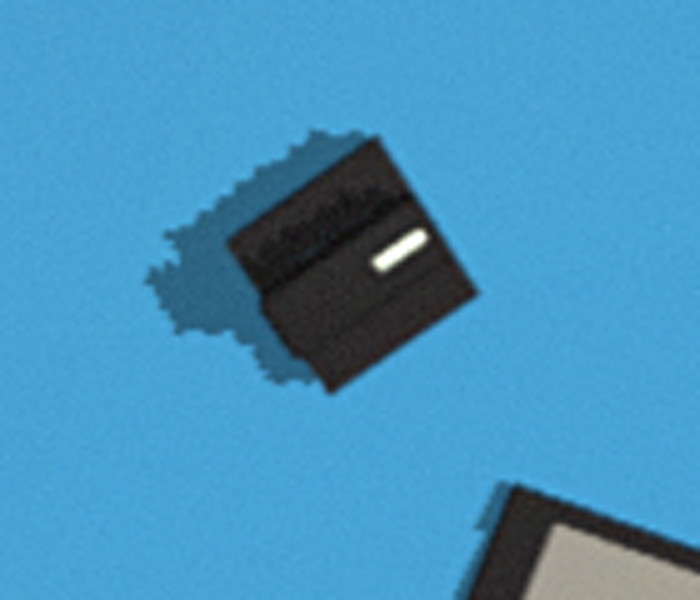

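The wrist crop shows the knob clearly. The base's top corners are at (378,137), (478,292), (330,392) and (228,242) in crop pixels. The bar, with its white line, runs parallel to the upper-left edge.

```bash
python3 - <<'E'
from h import *
from cell import sensors
c=pickle.load(open("w1.pkl","rb"))
P=np.array([pix2w(c,(u+.5)/5-.5+259,(v+.5)/5-.5+83,.021) for u,v in[(378,137),(478,292),(330,392),(228,242)]])
print(P.round(4),P.mean(0),[np.linalg.norm(P[i]-P[i-1]).round(4) for i in range(4)])
a,b=P[0]-P[3],P[1]-P[2]; a=a+b; yaw=np.degrees(np.arctan2(a[1],a[0]));print("bar yaw",yaw)
L=[np.array(pix2w(c,(u+.5)/5-.5+259,(v+.5)/5-.5+83,.039)) for u,v in[(380,266),(422,237)]];print(np.degrees(np.arctan2(*(L[1]-L[0])[1::-1])))
o=sensors.get_obs();m=P.mean(0)
for y in(yaw,yaw+180,yaw-180):
  print(y,goal(o,[m[0],m[1],.04],Ro.from_euler("xyz",[180,0,y],degrees=True)))
E
```

```text
[[0.5364 0.2232 0.021 ]
 [0.5178 0.1932 0.021 ]
 [0.4881 0.2114 0.021 ]
 [0.5067 0.2415 0.021 ]] [0.51223396 0.21732352 0.021     ] [np.float64(0.0349), np.float64(0.0353), np.float64(0.0349), np.float64(0.0353)]
bar yaw -31.52082957944615
-31.33472192542851
-31.52082957944615 (array([ 43.9,   5.7, 180.1]), array([4.000e-04, 1.000e-03, 9.696e-01]))
148.47917042055386 (array([ 43.9,   5.7, 180.1]), array([-1.200e-03,  5.000e-04, -2.172e+00]))
-211.52082957944614 (array([ 43.9,   5.7, 180.1]), array([-1.200e-03,  5.000e-04, -2.172e+00]))
```

The sizes agree within 3% (35 mm measured against 36), and the bar lies at -31.5°. I'll turn to 148.5°, which keeps the last joint well inside its range, and hover above the bar.

Request:
drive_tool([
  {"x":44,"y":5.7,"z":100,"rx":0,"ry":0,"rz":-0.55,"fingers":-1},
  {"x":44,"y":5.7,"z":100,"rx":0,"ry":0,"rz":-0.55,"fingers":-1},
  {"x":44,"y":5.7,"z":100,"rx":0,"ry":0,"rz":-0.55,"fingers":-1},
  {"x":44,"y":5.7,"z":100,"rx":0,"ry":0,"rz":-1.3,"fingers":-1},
  {"x":44,"y":5.7,"z":100,"rx":0,"ry":0,"rz":-1.3,"fingers":-1},
  {"x":44,"y":5.7,"z":100,"rx":0,"ry":0,"rz":-1.3,"fingers":-1},
  {"x":44,"y":5.7,"z":100,"rx":0,"ry":0,"rz":-1.3,"fingers":-1},
  {"x":44,"y":5.7,"z":150,"rx":0,"ry":0,"rz":-2.172,"fingers":-1},
  {"x":44,"y":5.7,"z":150,"rx":0,"ry":0,"rz":-2.172,"fingers":-1},
  {"x":44,"y":5.7,"z":150,"rx":0,"ry":0,"rz":-2.172,"fingers":-1},
  {"x":44,"y":5.7,"z":150,"rx":0,"ry":0,"rz":-2.172,"fingers":-1},
  {"x":44,"y":5.7,"z":150,"rx":0,"ry":0,"rz":-2.172,"fingers":-1},
  {"x":44,"y":5.7,"z":150,"rx":0,"ry":0,"rz":-2.172,"fingers":-1},
  {"x":44,"y":5.7,"z":150,"rx":0,"ry":0,"rz":-2.172,"fingers":-1},
])

```text
time_s: 3.88
tool_pos: [0.513, 0.2163, 0.0703]
tool_rot: [-179.9, 0.1, 148.2]
force: [0.1, -0.1, 0.4]
grip_width: 0.0867
grasp_force: 0.0
```

```bash
python3 - <<'E'
from h import *
from cell import sensors
o=sensors.get_obs();print(o["qpos"],o["tool_pos"],o["tool_rot"])
print(goal(o,[.5122,.2173,.0315],Ro.from_euler("xyz",[180,0,148.5],degrees=True)))
E
```

```text
[ 32.27445499  36.34629085 -73.82299346 105.06610969  37.82086281
  68.42382068   4.35785406] [0.51300378 0.21631811 0.07033982] [-1.79930046e+02  5.06743521e-02  1.48241663e+02]
(array([ 1.2,  0.5, 38.8]), array([-0.0012,  0.0009, -0.0045]))
```

Request:
drive_tool([
  {"x":1,"y":0.5,"z":25,"rx":0,"ry":0,"rz":-0.005,"fingers":-1},
  {"x":1,"y":0.5,"z":39,"rx":0,"ry":0,"rz":-0.005,"fingers":-1},
  {"x":1,"y":0.5,"z":39,"rx":0,"ry":0,"rz":-0.005,"fingers":-1},
  {"x":1,"y":0.5,"z":39,"rx":0,"ry":0,"rz":-0.005,"fingers":1},
  {"x":1,"y":0.5,"z":39,"rx":0,"ry":0,"rz":-0.005,"fingers":1},
  {"x":1,"y":0.5,"z":39,"rx":0,"ry":0,"rz":-0.005,"fingers":1},
  {"x":1,"y":0.5,"z":39,"rx":0,"ry":0,"rz":-0.005,"fingers":1},
  {"x":1,"y":0.5,"z":39,"rx":0,"ry":0,"rz":-0.005,"fingers":1},
  {"x":1,"y":0.5,"z":39,"rx":0,"ry":0,"rz":-0.005,"fingers":1},
  {"x":1,"y":0.5,"z":39,"rx":0,"ry":0,"rz":-0.005,"fingers":1},
], force=25)

```text
time_s: 5.12
tool_pos: [0.5122, 0.2185, 0.0315]
tool_rot: [-180.0, 0.0, 148.7]
force: [0.6, 0.1, 1.0]
grip_width: 0.0253
grasp_force: 0.0
```

```bash
python3 - <<'E'
from h import *
from cell import sensors
o=sensors.get_obs();print(o["qpos"],o["tool_pos"],o["tool_rot"])
for y in (148.5,180):print(goal(o,[.46,.035,.17],Ro.from_euler("xyz",[180,0,y],degrees=True)))
E
```

```text
[ 29.95585177  38.74264492 -70.8240825  106.68013791  40.66840566
  65.11827129   2.83768226] [0.51223232 0.21852849 0.03151571] [-1.79997191e+02  5.82418900e-03  1.48725960e+02]
(array([ -50.6, -184. , -138.5]), array([-0.    ,  0.0001,  0.0039]))
(array([ -50.6, -184. , -138.5]), array([-1.000e-04,  1.000e-04, -5.458e-01]))
```

Not closed yet (25 mm); I'll wait, then lift a little.

Request:
drive_tool([
  {"x":0,"y":0,"z":0,"rx":0,"ry":0,"rz":0,"fingers":1},
  {"x":0,"y":0,"z":0,"rx":0,"ry":0,"rz":0,"fingers":1},
  {"x":0,"y":0,"z":0,"rx":0,"ry":0,"rz":0,"fingers":1},
  {"x":0,"y":0,"z":0,"rx":0,"ry":0,"rz":0,"fingers":1},
])

```text
time_s: 5.62
tool_pos: [0.5122, 0.2185, 0.0315]
tool_rot: [-180.0, 0.0, 148.7]
force: [0.5, -0.2, -0.4]
grip_width: 0.0137
grasp_force: 25.0
```

The bar is gripped (13.7 mm opening). I'll lift, turn to 180°, and move so the wrist camera sees the switch.

```bash
python3 - <<'E'
from h import *
from cell import sensors
o=sensors.get_obs()
print(goal(o,[.565,.033,.21],Ro.from_euler("xyz",[180,0,180],degrees=True)))
E
```

```text
(array([-141.5, -131.2, -178.5]), array([-1.000e-04,  0.000e+00, -5.458e-01]))
```

Request:
drive_tool([
  {"x":0,"y":0,"z":-50,"rx":0,"ry":0,"rz":0,"fingers":1},
  {"x":0,"y":0,"z":-110,"rx":0,"ry":0,"rz":-0.1,"fingers":1},
  {"x":-45,"y":-45,"z":-170,"rx":0,"ry":0,"rz":-0.2,"fingers":1},
  {"x":-90,"y":-90,"z":-178.5,"rx":0,"ry":0,"rz":-0.35,"fingers":1},
  {"x":-141.5,"y":-131,"z":-178.5,"rx":0,"ry":0,"rz":-0.546,"fingers":1},
  {"x":-141.5,"y":-131,"z":-178.5,"rx":0,"ry":0,"rz":-0.546,"fingers":1},
  {"x":-141.5,"y":-131,"z":-178.5,"rx":0,"ry":0,"rz":-0.546,"fingers":1},
  {"x":-141.5,"y":-131,"z":-178.5,"rx":0,"ry":0,"rz":-0.546,"fingers":1},
  {"x":-141.5,"y":-131,"z":-178.5,"rx":0,"ry":0,"rz":-0.546,"fingers":1},
])

```text
time_s: 6.75
tool_pos: [0.5645, 0.0351, 0.2101]
tool_rot: [180.0, -0.0, -179.8]
force: [-0.9, 0.2, 0.3]
grip_width: 0.014
grasp_force: 25.0
```

```bash
python3 - <<'E'
from h import *
from cell import vision,sensors
c=vision.read_camera("wrist");pickle.dump(c,open("w3.pkl","wb"))
o=sensors.get_obs();print(o["time_s"],o["tool_pos"],o["tool_rot"],o["qpos"],o["grip_width"])
print(proj(c,[.518,.033,.052]))
print(proj(c,o["tool_pos"]))
cv2.imwrite("pics/w3.png",crop(c,220,30,200,150,4))
cv2.imwrite("pics/w3b.png",c["image"][:,:,::-1])
E
```

```text
6.8 [0.56461107 0.03488705 0.2100591 ] [-1.79989263e+02 -1.01043314e-03 -1.79827540e+02] [ 54.56489325  26.57240502 -77.22634465  95.24896803  26.33848096
  79.61782925  63.86085589] 0.014054235894574467
[322.03442412 134.67407961]
[324.84934449 269.74381949]
```

View pics/w3.png

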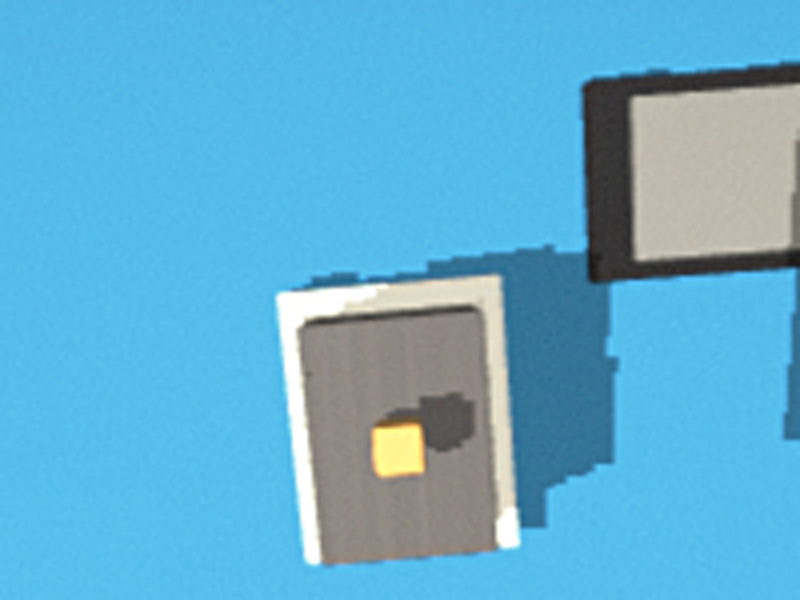

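The crop shows the switch's top plate with corners (299,324), (482,308), (497,550) and (320,564), and the shaft top centred at (398,450). For a bias-free fit I'll also look at the knob in the hand with the same camera.

```bash
python3 - <<'E'
from h import *
c=pickle.load(open("w3.pkl","rb"))
g=lambda q,z:np.array([pix2w(c,(u+.5)/4-.5+220,(v+.5)/4-.5+30,z) for u,v in q])
A=g([(299,324),(482,308),(497,550),(320,564)],.052);B=g([(371,424),(422,423),(425,473),(377,478)],.068)
print(A.round(4),A.mean(0),B.mean(0),[np.linalg.norm(A[i]-A[i-1]).round(4) for i in range(4)],[np.linalg.norm(B[i]-B[i-1]).round(4) for i in range(4)])
x=A[0]+A[1]-A[2]-A[3];print("yaw",np.degrees(np.arctan2(x[1],x[0])))
y=A[1]+A[2]-A[0]-A[3];print("yawy",np.degrees(np.arctan2(y[1],y[0])))
cv2.imwrite("pics/w4.png",crop(c,255,225,130,120,5))
E
```

```text
[[0.4981 0.0097 0.052 ]
 [0.4948 0.0481 0.052 ]
 [0.5461 0.0523 0.052 ]
 [0.5494 0.0133 0.052 ]] [0.52209042 0.0308494  0.052     ] [0.52227887 0.03083062 0.068     ] [np.float64(0.0514), np.float64(0.0385), np.float64(0.0515), np.float64(0.0391)] [np.float64(0.011), np.float64(0.0104), np.float64(0.0102), np.float64(0.0099)]
yaw -175.64674874487315
yawy 94.91203366993506
```

View pics/w4.png

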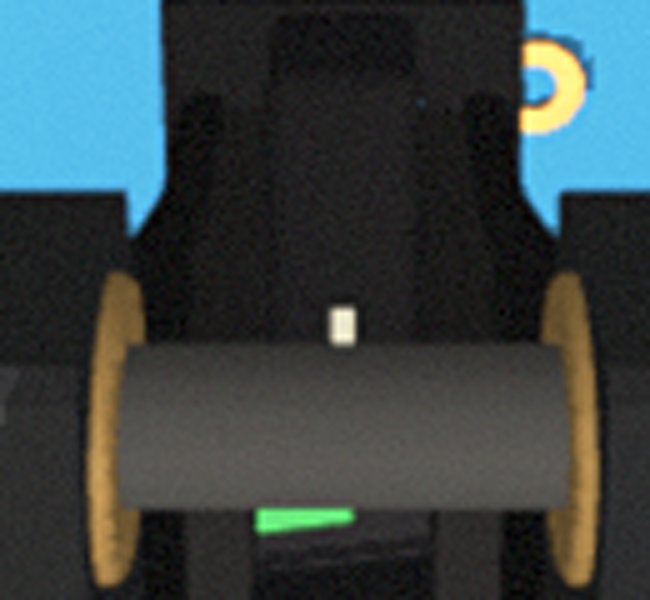

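The held knob is square between the pads. Its base spans columns 288 to 359.4, and its front edge is near row 225. I'll get the sub-pixel front edge numerically and compute the knob's offset in the tool.

```bash
python3 - <<'E'
from h import *
from cell import sensors
c=pickle.load(open("w3.pkl","rb"));o=sensors.get_obs()
im=c["image"][:,:,2].astype(float)
for cols in((292,300),(305,312),(316,332),(340,350)): print(cols,im[205:240,cols[0]:cols[1]].mean(1).round().astype(int).tolist())
for r in(222,226,230): print(r,im[r,280:296].astype(int),im[r,352:368].astype(int))
p,R=tool(o)
for z in(28.5,10.5):
  for x in(17,18,19): print(z,x,[proj(c,p+R.apply([x/1e3,s*.018,z/1e3])).round(1).tolist() for s in(-1,1)])
E
```

```text
(292, 300) [236, 236, 236, 236, 236, 236, 237, 241, 251, 129, 27, 15, 20, 22, 22, 24, 22, 23, 23, 19, 27, 32, 32, 34, 33, 32, 31, 34, 33, 32, 34, 33, 33, 31, 34]
(305, 312) [236, 236, 236, 236, 236, 236, 237, 240, 250, 129, 29, 14, 22, 23, 23, 22, 23, 22, 22, 20, 25, 32, 34, 28, 28, 29, 28, 28, 26, 27, 28, 26, 26, 29, 26]
(316, 332) [236, 236, 236, 236, 236, 236, 237, 241, 250, 130, 28, 15, 21, 20, 24, 21, 21, 22, 22, 21, 22, 34, 27, 20, 21, 23, 21, 21, 21, 23, 23, 21, 21, 21, 25]
(340, 350) [236, 236, 236, 236, 236, 236, 236, 240, 251, 130, 27, 13, 22, 22, 23, 22, 22, 22, 22, 22, 24, 33, 36, 34, 34, 34, 36, 35, 36, 33, 34, 36, 34, 33, 34]
222 [237 236 236 237 237 238 244 220  66   6  14  19  27  21  24  23] [ 22  22  30  15  21  10  59 175 246 238 238 236 234 235 237 238]
226 [237 236 236 238 238 243 218  69  19  29  31  37  27  30  38  32] [ 32  36  35  32  29  30  24  75 180 246 239 236 236 238 235 235]
230 [235 237 236 237 238 243 223  87  25  30  30  28  31  31  30  34] [ 35  34  39  33  26  29  28  73 180 251 246 241 242 240 239 238]
28.5 17 [[291.0, 216.3], [358.3, 216.3]]
28.5 18 [[291.0, 214.5], [358.3, 214.5]]
28.5 19 [[290.9, 212.7], [358.4, 212.7]]
10.5 17 [[287.9, 228.2], [361.7, 228.2]]
10.5 18 [[287.8, 226.3], [361.8, 226.3]]
10.5 19 [[287.8, 224.3], [361.9, 224.4]]
```

```bash
python3 - <<'E'
from h import *
from cell import sensors
print(goal(sensors.get_obs(),[.5225,.0316,.106],Ro.from_euler("xyz",[180,0,-175.35],degrees=True)))
E
```

```text
(array([ 42.1,  -3.1, 104.1]), array([-0.0002, -0.    , -0.0781]))
```

Request:
drive_tool([
  {"x":42,"y":-3,"z":20,"rx":0,"ry":0,"rz":-0.078,"fingers":1},
  {"x":42,"y":-3,"z":60,"rx":0,"ry":0,"rz":-0.078,"fingers":1},
  {"x":42,"y":-3,"z":90,"rx":0,"ry":0,"rz":-0.078,"fingers":1},
  {"x":42,"y":-3,"z":104,"rx":0,"ry":0,"rz":-0.078,"fingers":1},
  {"x":42,"y":-3,"z":104,"rx":0,"ry":0,"rz":-0.078,"fingers":1},
  {"x":42,"y":-3,"z":104,"rx":0,"ry":0,"rz":-0.078,"fingers":1},
  {"x":42,"y":-3,"z":104,"rx":0,"ry":0,"rz":-0.078,"fingers":1},
  {"x":42,"y":-3,"z":104,"rx":0,"ry":0,"rz":-0.078,"fingers":1},
])

```text
time_s: 7.8
tool_pos: [0.5236, 0.0302, 0.1066]
tool_rot: [-180.0, 0.1, -175.5]
force: [-0.1, -0.2, -0.6]
grip_width: 0.0142
grasp_force: 25.0
```

```bash
python3 - <<'E'
from h import *
from cell import vision,sensors
c=vision.read_camera("wrist");pickle.dump(c,open("w5.pkl","wb"))
o=sensors.get_obs();pickle.dump(o,open("o5.pkl","wb"));print(o["time_s"],o["tool_pos"],o["tool_rot"],o["qpos"],o["force"])
cv2.imwrite("pics/w5.png",crop(c,255,170,140,100,5))
E
```

```text
7.85 [0.52345529 0.03012202 0.10646862] [-1.79985274e+02  4.03304235e-02 -1.75528632e+02] [ 55.03216822  24.34322733 -72.05933559 107.7273738   25.34312656
  66.49228683  68.3850494 ] [ 0.16335195  0.44824667 -1.8748618 ]
```

View pics/w5.png

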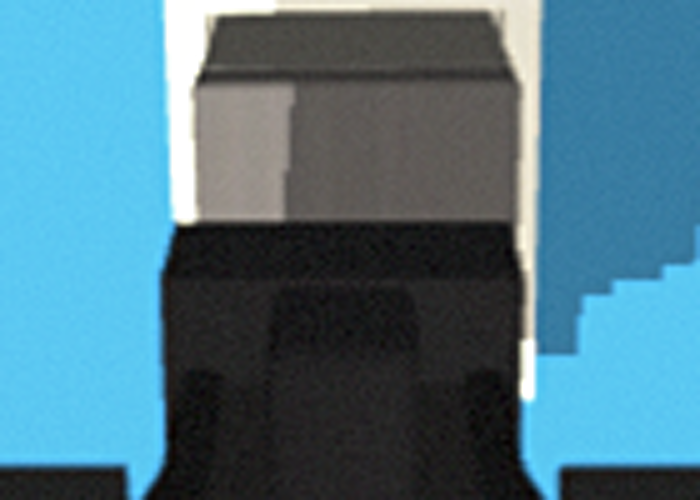

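The close view shows the plate's near corners at (196,79) and (518,79), and the knob's lower front corners at (175,222) and (517,222) in crop pixels. So the knob sits slightly left of the switch. I'll work out the offset.

```bash
python3 - <<'E'
from h import *
from cell import sensors
c=pickle.load(open("w5.pkl","rb"));o=pickle.load(open("o5.pkl","rb"));p,R=tool(o)
im=c["image"].astype(int)
print(im[203,284:300].sum(1),im[203,350:366].sum(1));print(im[213,284:300].sum(1),im[213,350:366].sum(1))
print(im[180:192,300:312].mean(1).sum(1).round(),im[208:222,320:350].mean(1).sum(1).round())
f=lambda u,v,z:R.inv().apply(pix2w(c,(u+.5)/5-.5+255,(v+.5)/5-.5+170,z)-p)*1e3
for u,v,z in[(196,79,.052),(518,79,.052),(197,210,.052),(516,210,.052),(175,222,p[2]-.0285),(517,222,p[2]-.0285)]:print(u,v,f(u,v,z).round(2))
E
```

```text
[538 528 530 523 552 762 765 765 765 747 445 417 438 433 431 434] [270 276 272 277 281 277 267 259 392 618 683 666 540 352 333 335]
[537 533 526 537 539 664 765 765 765 765 592 440 446 445 446 452] [277 284 282 281 283 289 269 254 393 611 683 650 464 345 343 344]
[219. 221. 220. 250. 177. 160. 264. 384. 440. 445. 442. 442.] [272. 272. 272. 274. 278. 281. 141.  65.  69.  70.  72.  66.  67.  69.]
196 79 [ 27.38 -18.59  54.45]
518 79 [27.39 19.82 54.44]
197 210 [ 10.94 -18.86  54.47]
516 210 [10.95 20.05 54.46]
175 222 [ 18.08 -19.03  28.49]
517 222 [18.1  17.55 28.48]
```

Both estimates agree: shift about +0.9 mm in x and +1.4 mm in y. I'll apply that and lower until just past engagement, checking the force.

Request:
drive_tool([
  {"x":0.9,"y":1.4,"z":0,"rx":0,"ry":0,"rz":0,"fingers":1},
  {"x":0.9,"y":1.4,"z":0,"rx":0,"ry":0,"rz":0,"fingers":1},
  {"x":0.9,"y":1.4,"z":5,"rx":0,"ry":0,"rz":0,"fingers":1},
  {"x":0.9,"y":1.4,"z":8,"rx":0,"ry":0,"rz":0,"fingers":1},
  {"x":0.9,"y":1.4,"z":10,"rx":0,"ry":0,"rz":0,"fingers":1},
  {"x":0.9,"y":1.4,"z":12,"rx":0,"ry":0,"rz":0,"fingers":1},
  {"x":0.9,"y":1.4,"z":14,"rx":0,"ry":0,"rz":0,"fingers":1},
  {"x":0.9,"y":1.4,"z":14,"rx":0,"ry":0,"rz":0,"fingers":1},
])

```text
time_s: 8.85
tool_pos: [0.522, 0.0315, 0.0919]
tool_rot: [-180.0, -0.0, -175.5]
force: [0.9, -0.8, -1.5]
grip_width: 0.0139
grasp_force: 25.0
```

The knob's bottom is now at 63.4 mm, below the shaft top at 68 mm, with no contact force, so the shaft is in the bore. I'll press home.

Request:
drive_tool([
  {"x":0,"y":0,"z":4,"rx":0,"ry":0,"rz":0,"fingers":1},
  {"x":0,"y":0,"z":8,"rx":0,"ry":0,"rz":0,"fingers":1},
  {"x":0,"y":0,"z":11,"rx":0,"ry":0,"rz":0,"fingers":1},
  {"x":0,"y":0,"z":12,"rx":0,"ry":0,"rz":0,"fingers":1},
  {"x":0,"y":0,"z":12.5,"rx":0,"ry":0,"rz":0,"fingers":1},
  {"x":0,"y":0,"z":12.5,"rx":0,"ry":0,"rz":0,"fingers":1},
])

```text
time_s: 9.6
tool_pos: [0.5221, 0.0315, 0.0804]
tool_rot: [-179.9, -0.0, -175.5]
force: [-3.6, -0.9, 8.7]
grip_width: 0.0141
grasp_force: 25.0
```

The knob is seated: its underside is at 51.9 mm, with an 8.7 N reaction. I'll press slightly more, relax, then open.

Request:
drive_tool([
  {"x":0,"y":0,"z":1.5,"rx":0,"ry":0,"rz":0,"fingers":1},
  {"x":0,"y":0,"z":1.5,"rx":0,"ry":0,"rz":0,"fingers":1},
  {"x":0,"y":0,"z":0,"rx":0,"ry":0,"rz":0,"fingers":1},
  {"x":0,"y":0,"z":0,"rx":0,"ry":0,"rz":0,"fingers":-1},
  {"x":0,"y":0,"z":0,"rx":0,"ry":0,"rz":0,"fingers":-1},
  {"x":0,"y":0,"z":0,"rx":0,"ry":0,"rz":0,"fingers":-1},
  {"x":0,"y":0,"z":0,"rx":0,"ry":0,"rz":0,"fingers":-1},
  {"x":0,"y":0,"z":0,"rx":0,"ry":0,"rz":0,"fingers":-1},
  {"x":0,"y":0,"z":0,"rx":0,"ry":0,"rz":0,"fingers":-1},
  {"x":0,"y":0,"z":0,"rx":0,"ry":0,"rz":0,"fingers":-1},
  {"x":0,"y":0,"z":0,"rx":0,"ry":0,"rz":0,"fingers":-1},
  {"x":0,"y":0,"z":0,"rx":0,"ry":0,"rz":0,"fingers":-1},
  {"x":0,"y":0,"z":0,"rx":0,"ry":0,"rz":0,"fingers":-1},
  {"x":0,"y":0,"z":0,"rx":0,"ry":0,"rz":0,"fingers":-1},
])

```text
time_s: 11.35
tool_pos: [0.5221, 0.0315, 0.0795]
tool_rot: [-180.0, -0.0, -175.5]
force: [-0.3, -0.4, 0.3]
grip_width: 0.0867
grasp_force: 0.0
```

```bash
python3 - <<'E'
from h import *
from cell import vision,sensors
o=sensors.get_obs();print(o["tool_pos"],o["tool_rot"],o["qpos"],o["grip_width"],goal(o,[.5218,.0315,.0315],Ro.from_euler("xyz",[180,0,-175.4],degrees=True)))
c=vision.read_camera("wrist")
cv2.imwrite("pics/w6.png",crop(c,245,130,160,150,4))
E
```

```text
[0.52210202 0.03145412 0.07952395] [-1.79991049e+02 -1.94547383e-03 -1.75517273e+02] [ 52.978645    26.09330968 -70.00570808 109.28594653  27.38992427
  63.99255375  66.71522624] 0.08671927954365533 (array([ 0.3,  0.1, 48. ]), array([-0.0002, -0.    , -0.002 ]))
```

View pics/w6.png

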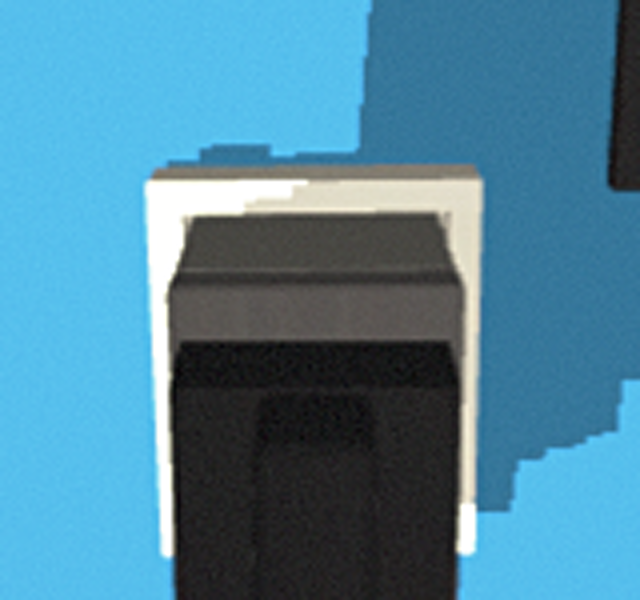

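The knob sits flush and centred on the top plate: its lower front edge is at row 342, centred at column 316, against 315.5 for the plate. I'll descend and grip the body.

Request:
drive_tool([
  {"x":0.3,"y":0,"z":20,"rx":0,"ry":0,"rz":0,"fingers":-1},
  {"x":0.3,"y":0,"z":38,"rx":0,"ry":0,"rz":0,"fingers":-1},
  {"x":0.3,"y":0,"z":47,"rx":0,"ry":0,"rz":0,"fingers":-1},
  {"x":0.3,"y":0,"z":47,"rx":0,"ry":0,"rz":0,"fingers":-1},
  {"x":0.3,"y":0,"z":47,"rx":0,"ry":0,"rz":0,"fingers":1},
  {"x":0.3,"y":0,"z":47,"rx":0,"ry":0,"rz":0,"fingers":1},
  {"x":0.3,"y":0,"z":47,"rx":0,"ry":0,"rz":0,"fingers":1},
  {"x":0.3,"y":0,"z":47,"rx":0,"ry":0,"rz":0,"fingers":1},
  {"x":0.3,"y":0,"z":47,"rx":0,"ry":0,"rz":0,"fingers":1},
  {"x":0.3,"y":0,"z":47,"rx":0,"ry":0,"rz":0,"fingers":1},
  {"x":0.3,"y":0,"z":47,"rx":0,"ry":0,"rz":0,"fingers":1},
  {"x":0.3,"y":0,"z":47,"rx":0,"ry":0,"rz":0,"fingers":1},
], force=45)

```text
time_s: 12.9
tool_pos: [0.5219, 0.0315, 0.0326]
tool_rot: [-180.0, 0.0, -175.5]
force: [0.2, -0.7, 0.6]
grip_width: 0.04
grasp_force: 45.0
```

```bash
python3 - <<'E'
from h import *
from fitcam import frame
from cell import sensors
o=sensors.get_obs();p,R=tool(o);print(o["tool_pos"],o["tool_rot"],o["force"],o["grasp_force"])
# switch in tool: origin at (.522,.031,.008) relative to tool
d=R.inv().apply(np.array([.5222,p[1],.008])-p);print("sw in tool",d*1e3)
F=frame(np.radians(-18),np.pi/6); V=np.array([.5622,-.2434,.125])+.1*F[:,2]
# tool z=-cam z ; tool x = -cam x (yaw ~180) 
Rt=Ro.from_matrix(np.c_[-F[:,0],F[:,1],-F[:,2]])
P=V-Rt.apply(d);print("TCP",P,Rt.as_euler("xyz",degrees=True),goal(o,P,Rt))
Pp=P+.06*F[:,2];print("pre",Pp,goal(o,Pp,Rt))
E
```

```text
[0.52185227 0.03146228 0.03256216] [-1.79995716e+02  6.36042493e-04 -1.75519485e+02] [ 0.17716051 -0.6957023   0.60341558] 44.97902157716453
sw in tool [-0.34639677 -0.02532815 24.56216105]
TCP [ 0.50268969 -0.2240373   0.2327008 ] [180.  30. 162.] (array([  39.1, -253.2, -200.1]), array([ 0.1026, -0.5168,  0.3833]))
pre [ 0.474158   -0.21476679  0.28466232] (array([  66.8, -241.8, -252.1]), array([ 0.1026, -0.5168,  0.3833]))
```

The switch is gripped by its body (40.0 mm). I'll lift straight up, then swing to a pose 60 mm short of the view point.

Request:
drive_tool([
  {"x":0,"y":0,"z":-20,"rx":0,"ry":0,"rz":0,"fingers":1},
  {"x":0,"y":0,"z":-60,"rx":0,"ry":0,"rz":0,"fingers":1},
  {"x":0,"y":0,"z":-110,"rx":0,"ry":0,"rz":0,"fingers":1},
  {"x":0,"y":0,"z":-160,"rx":0,"ry":0,"rz":0,"fingers":1},
  {"x":0,"y":0,"z":-210,"rx":0,"ry":0,"rz":0,"fingers":1},
  {"x":0,"y":0,"z":-252,"rx":0,"ry":0,"rz":0,"fingers":1},
  {"x":0,"y":0,"z":-252,"rx":0,"ry":0,"rz":0,"fingers":1},
  {"x":20,"y":-40,"z":-252,"rx":0.02,"ry":-0.1,"rz":0.08,"fingers":1},
  {"x":35,"y":-80,"z":-252,"rx":0.04,"ry":-0.2,"rz":0.15,"fingers":1},
  {"x":50,"y":-120,"z":-252,"rx":0.06,"ry":-0.3,"rz":0.23,"fingers":1},
  {"x":67,"y":-160,"z":-252,"rx":0.08,"ry":-0.4,"rz":0.3,"fingers":1},
  {"x":67,"y":-200,"z":-252,"rx":0.1,"ry":-0.5,"rz":0.37,"fingers":1},
  {"x":67,"y":-242,"z":-252,"rx":0.103,"ry":-0.517,"rz":0.383,"fingers":1},
  {"x":67,"y":-242,"z":-252,"rx":0.103,"ry":-0.517,"rz":0.383,"fingers":1},
  {"x":67,"y":-242,"z":-252,"rx":0.103,"ry":-0.517,"rz":0.383,"fingers":1},
  {"x":67,"y":-242,"z":-252,"rx":0.103,"ry":-0.517,"rz":0.383,"fingers":1},
  {"x":67,"y":-242,"z":-252,"rx":0.103,"ry":-0.517,"rz":0.383,"fingers":1},
])

```text
time_s: 15.02
tool_pos: [0.4888, -0.2209, 0.275]
tool_rot: [179.8, 28.9, 162.0]
force: [-0.2, 0.9, -1.6]
grip_width: 0.0395
grasp_force: 45.0
```

```bash
python3 - <<'E'
from h import *
from cell import sensors
o=sensors.get_obs();print(o["tool_pos"],o["tool_rot"],o["qpos"],o["grip_width"])
print(goal(o,[.5027,-.2240,.2327],Ro.from_euler("xyz",[180,30,162],degrees=True)))
E
```

```text
[ 0.48883297 -0.22090206  0.27504646] [179.77681527  28.85677391 161.98593839] [ 42.64540529 -17.20910539 -15.58119482 118.59681587 -11.66770562
  49.86685909 103.91514482] 0.03947849316500052
(array([ 8. ,  1.2, 43.9]), array([ 0.0038, -0.02  , -0.0003]))
```

Joint 2 is at its lower end here, so the pose stopped slightly short. The final pose lies further out, so I'll advance in small steps and re-measure.

Request:
drive_tool([
  {"x":8,"y":1,"z":10,"rx":0,"ry":0,"rz":0,"fingers":1},
  {"x":8,"y":1,"z":20,"rx":0,"ry":-0.01,"rz":0,"fingers":1},
  {"x":8,"y":1,"z":27,"rx":0,"ry":-0.02,"rz":0,"fingers":1},
  {"x":8,"y":1,"z":27,"rx":0,"ry":-0.02,"rz":0,"fingers":1},
  {"x":8,"y":1,"z":27,"rx":0,"ry":-0.02,"rz":0,"fingers":1},
  {"x":8,"y":1,"z":27,"rx":0,"ry":-0.02,"rz":0,"fingers":1},
])

```text
time_s: 15.78
tool_pos: [0.4958, -0.2227, 0.2494]
tool_rot: [179.8, 30.2, 162.0]
force: [0.5, -0.2, -1.5]
grip_width: 0.0399
grasp_force: 45.0
```

```bash
python3 - <<'E'
from h import *
from cell import sensors
o=sensors.get_obs();print(o["tool_pos"],o["tool_rot"],o["qpos"],o["grip_width"])
print(goal(o,[.5027,-.2240,.2327],Ro.from_euler("xyz",[180,30,162],degrees=True)))
E
```

```text
[ 0.49584073 -0.22272272  0.24940205] [179.80869257  30.21354392 161.98563811] [ 42.36433746 -16.21392415 -15.85636131 121.31852599 -12.1612701
  44.83117186 104.36487301] 0.03990741152598242
(array([ 2.4,  0.8, 17.9]), array([ 0.0032,  0.0037, -0.0002]))
```

Request:
drive_tool([
  {"x":2,"y":0.5,"z":8,"rx":0,"ry":0,"rz":0,"fingers":1},
  {"x":2.4,"y":0.8,"z":14,"rx":0.003,"ry":0.004,"rz":0,"fingers":1},
  {"x":2.4,"y":0.8,"z":18,"rx":0.003,"ry":0.004,"rz":0,"fingers":1},
  {"x":2.4,"y":0.8,"z":18,"rx":0.003,"ry":0.004,"rz":0,"fingers":1},
  {"x":2.4,"y":0.8,"z":18,"rx":0.003,"ry":0.004,"rz":0,"fingers":1},
  {"x":2.4,"y":0.8,"z":18,"rx":0.003,"ry":0.004,"rz":0,"fingers":1},
  {"x":2.4,"y":0.8,"z":18,"rx":0.003,"ry":0.004,"rz":0,"fingers":1},
  {"x":2.4,"y":0.8,"z":18,"rx":0.003,"ry":0.004,"rz":0,"fingers":1},
])

```text
time_s: 16.77
tool_pos: [0.5025, -0.2239, 0.2322]
tool_rot: [180.0, 30.0, 162.0]
force: [-0.3, -0.3, -1.5]
grip_width: 0.0395
grasp_force: 45.0
```

```bash
python3 - <<'E'
from h import *
from cell import sensors,vision
S=vision.read_camera("scene");T=vision.read_camera("top");W=vision.read_camera("wrist")
o=sensors.get_obs();print(o["tool_pos"],o["tool_rot"],o["qpos"],o["grip_width"],o["grasp_force"])
print(goal(o,[.5027,-.2240,.2327],Ro.from_euler("xyz",[180,30,162],degrees=True)))
img=np.zeros((600,800,3),np.uint8)
a=crop(S,110,130,110,145,4);img[:580,:440]=a
a=cv2.resize(W["image"][100:400,150:500,::-1],(350,300));img[:300,445:795]=a
a=crop(T,390,150,90,75,3.8);img[305:305+a.shape[0],445:445+a.shape[1]]=a[:295]
cv2.imwrite("pics/f.png",img)
E
```

```text
[ 0.50250905 -0.22386481  0.23215344] [179.97319964  29.94462745 161.98967574] [ 42.43895471 -14.42876209 -16.72514867 121.89154152 -11.38234397
  42.61922083 103.493078  ] 0.03930744915142123 44.98068164102733
(array([-0.5, -0.1, -0.4]), array([ 0.0004, -0.001 , -0.0002]))
```

View pics/f.png

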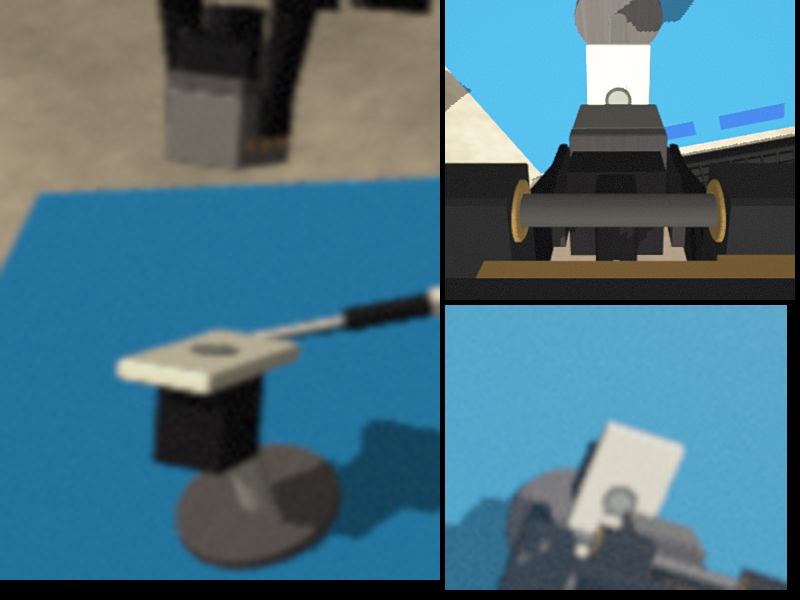

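The wrist view shows the switch between the fingers with the handle home. The lens is centred with the block (column 618 for both), and the panel's edges are parallel to the switch. The pose is within 1 mm of the target, so I'll hand in.

```bash
python3 -c "
from cell import workorder
print(workorder.sign_off())"
```

```text
the job is handed in; nothing more can be done
None
```

The job is handed in: the handle is seated on the switch, and the arm is holding the switch by its body square to the lens, with the tool within 1 mm of the pose I computed for the view point. The hand-in call returned no verdict.

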